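# Mirror the packer's kit onto the other rack

## Task

The next packer works from the other side, so move the four things of the packing kit (date stamp, tally counter, marker pen, sample wafer roll) from the full rack to the empty rack in reverse order: what stands nearest to the robot on the full rack goes in the bay farthest from the robot on the other, and so on along the row. Set each one down in the middle of its bay, on the pad, standing or lying as it did before and squarely lined up across the rack (turned end for end does not matter).

Things in the scene. Friction and masses are not known exactly. Their poses are not given: they have to be found in the camera images.
- stamp: self-inking date stamp, black frame with a green cap, 40 (x) x 56 (y) x 80 mm high, upright on the ribs (2 mm high). Origin at the centre of its underside, z up; its y lies across the rack. Grip it by the cap (54 to 80 mm above the underside; it does not move), best along y (56 mm), since the gripper then stays clear of the neighbouring bays
- counter: round light-grey hand tally counter lying face up, 54 (x, across the rack) x 67 (y, along the row, with finger ring) x 26 mm high. Origin at the centre of its whole underside. Solid drum 44 mm across, 25 high, centred at x = -5, y = -12 mm; with its fixed thumb lever it spans x = -27 to 27 at y = -12: grip it there along x. Do not grip the thin ring at +y
- pen: red and white marker pen lying across the rack between the ribs of its pad, 135 mm long (its y), 17 wide (x), 16 high. Origin at the middle of its underside. Grip it at its middle across x
- wafer: rolled wafer tube lying across the rack on the ribs of its pad, 129 mm long (its x), 38 mm wide (y), 36 high. Origin at the middle of its underside. Light; grip it gently at its middle across y
- pad_stamp: the fixed black rubber pad, 64 x 96 x 4 mm, with two ribs across the rack, 2 mm high, at x = -9 and +9 mm, under the date stamp at the start; stays on the full rack and so marks in which bay the date stamp stood. Origin at the centre of its underside, its x along the row
- pad_counter: the fixed black rubber pad, 64 x 96 x 4 mm, with two ribs across the rack, 2 mm high, at x = -9 and +9 mm, under the tally counter at the start; stays on the full rack and so marks in which bay the tally counter stood. Origin at the centre of its underside, its x along the row
- pad_pen: the fixed black rubber pad, 64 x 96 x 4 mm, with two ribs across the rack, 2 mm high, at x = -9 and +9 mm, under the marker pen at the start; stays on the full rack and so marks in which bay the marker pen stood. Origin at the centre of its underside, its x along the row
- pad_wafer: the fixed black rubber pad, 64 x 96 x 4 mm, with two ribs across the rack, 2 mm high, at x = -9 and +9 mm, under the wafer roll at the start; stays on the full rack and so marks in which bay the wafer roll stood. Origin at the centre of its underside, its x along the row
- full_rack: the rack that holds the kit at the start, left or right of the robot. Fixed wooden board on feet, 360 (x) x 120 (y) mm, four bays in a row along its x, middles at x = -135, -45, 45, 135 mm, y = 0, each a black ribbed pad 64 x 96 mm, top 38 mm above the table. Origin: centre of underside; +x points away from the robot
- empty_rack: the rack with nothing on it at the start, on the other side; the fixed bag sealer stands between the racks (carry over it, TCP at 0.32 m). Fixed wooden board on feet, 360 (x) x 120 (y) mm, four bays in a row along its x, middles at x = -135, -45, 45, 135 mm, y = 0, each a black ribbed pad 64 x 96 mm, top 38 mm above the table. Origin: centre of underside; +x points away from the robot
There are look-alikes about, which are no part of the job. Several things have the shape of the counter; the one meant has the colours described above.

How it is judged (in metres and radians):
At the end, for the whole second after the job is handed in: Each thing rests released on the empty rack in the bay that mirrors its start bay: origin within 15 mm of the bay's middle along and across the row, on the pad, stamp and counter upright within 0.15 rad, all lined up across the rack within 0.26 rad (either end forward) (((x of pad_stamp in the frame of full_rack between -0.155 and -0.115 m and x of stamp in the frame of empty_rack between 0.12 and 0.15 m) or (x of pad_stamp in the frame of full_rack between -0.065 and -0.025 m and x of stamp in the frame of empty_rack between 0.03 and 0.06 m) or (x of pad_stamp in the frame of full_rack between 0.025 and 0.065 m and x of stamp in the frame of empty_rack between -0.06 and -0.03 m) or (x of pad_stamp in the frame of full_rack between 0.115 and 0.155 m and x of stamp in the frame of empty_rack between -0.15 and -0.12 m)) and y of stamp in the frame of empty_rack between -0.015 and 0.015 m and z of stamp in the frame of empty_rack between 0.032 and 0.046 m and angle between the y axis of each of stamp, pen and the y axis of empty_rack, either way round below 0.26 rad and linear speed of each of stamp, counter, pen, wafer below 0.02 m/s and angular speed of each of stamp, counter, pen, wafer below 0.3 rad/s and angle between each of stamp, counter's own z axis and vertical below 0.15 rad and ((x of pad_counter in the frame of full_rack between -0.155 and -0.115 m and x of counter in the frame of empty_rack between 0.12 and 0.15 m) or (x of pad_counter in the frame of full_rack between -0.065 and -0.025 m and x of counter in the frame of empty_rack between 0.03 and 0.06 m) or (x of pad_counter in the frame of full_rack between 0.025 and 0.065 m and x of counter in the frame of empty_rack between -0.06 and -0.03 m) or (x of pad_counter in the frame of full_rack between 0.115 and 0.155 m and x of counter in the frame of empty_rack between -0.15 and -0.12 m)) and y of counter in the frame of empty_rack between -0.015 and 0.015 m and z of counter in the frame of empty_rack between 0.032 and 0.046 m and angle between the x axis of each of counter, wafer and the y axis of empty_rack, either way round below 0.26 rad and ((x of pad_pen in the frame of full_rack between -0.155 and -0.115 m and x of pen in the frame of empty_rack between 0.12 and 0.15 m) or (x of pad_pen in the frame of full_rack between -0.065 and -0.025 m and x of pen in the frame of empty_rack between 0.03 and 0.06 m) or (x of pad_pen in the frame of full_rack between 0.025 and 0.065 m and x of pen in the frame of empty_rack between -0.06 and -0.03 m) or (x of pad_pen in the frame of full_rack between 0.115 and 0.155 m and x of pen in the frame of empty_rack between -0.15 and -0.12 m)) and y of pen in the frame of empty_rack between -0.015 and 0.015 m and z of pen in the frame of empty_rack between 0.032 and 0.05 m and ((x of pad_wafer in the frame of full_rack between -0.155 and -0.115 m and x of wafer in the frame of empty_rack between 0.12 and 0.15 m) or (x of pad_wafer in the frame of full_rack between -0.065 and -0.025 m and x of wafer in the frame of empty_rack between 0.03 and 0.06 m) or (x of pad_wafer in the frame of full_rack between 0.025 and 0.065 m and x of wafer in the frame of empty_rack between -0.06 and -0.03 m) or (x of pad_wafer in the frame of full_rack between 0.115 and 0.155 m and x of wafer in the frame of empty_rack between -0.15 and -0.12 m)) and y of wafer in the frame of empty_rack between -0.015 and 0.015 m and z of wafer in the frame of empty_rack between 0.032 and 0.05 m); the robot touches nothing.
It also fails if it takes over 128 s, if anything falls off the work surface, if the arm or the gripper's body presses on something with over 40 N, if the wrist force passes 120 N, or if a joint passes its speed limit or range.

## Robot

A 6-joint arm with a two-finger parallel gripper is mounted at the origin on a cart in front of the work surface, level with it; the furniture and walls round the work are solid. World frame = base frame: x ahead of the robot, y to its left, z up, the work surface at z = 0. Lengths are in mm, angles in rad, forces in N, time in s.
With the tool pointing down it reaches from about 300 to 775 mm from the base axis. Payload 14.6 kg.
Tool frame: the origin (TCP) lies between the finger pads, 19 mm behind the fingertips; this is the grasp point; y points along the fingers, x is the direction in which the jaws open and shut, and the axes are right-handed (so a half turn about y gives the same grasp; the last joint's range is limited). The gripper opens to 85 mm and grips with 20 to 120 N. Pads are 22 mm wide; open, the fingers measure 114 mm over their backs; the gripper's body (76 mm by 85 mm) begins 54 mm behind the grasp point. The pads swing forward as they close: fully open they stand 13 mm farther back than shut.
Start: joints at [1.175, 0.3, 1.521, -0, 1.321, -0.067], TCP at [177.596, 520.528, 249.981] pointing down, gripper open.
Joint ranges: [-3.03, 3.03], [-0.79, 2.21], [0.23, 2.52], [-1.04, 4.18], [0, 3.07], [-2.55, 2.55]. Speed limits (rad/s): [2.22, 2.22, 2.57, 3.14, 3.14, 3.14].

## Interface

Orientations are given as a unit quaternion [w, x, y, z].
In Python, from rig import bot gives the robot as it stands. Calls block until the motion is done:
- bot.move_to(position, orientation): joint-space move of the TCP to a pose.
- bot.servo_line(position, attitude=None, speed=150, until_force=None): straight line of the TCP; attitude=None keeps the orientation; speed is the mean speed in mm/s. With until_force (N) it stops when the force on the tool has changed by that much, and returns True; else False.
- bot.move_joints(angles): joint-space move.
- bot.move_gripper(opening, grip_force=None): finger opening in mm; grip_force is the grip in N (None keeps the last); returns when the fingers have stopped.
- bot.dwell(seconds).
- bot.ik(position, orientation): joint angles nearest the present ones, or None.
- bot.read_state(): the state.
- bot.read_camera(name): name is "side" or "top" or "wrist"; returns a dict with "image" (420x560x3 uint8, blue, green, red), "depth" (420x560 float32, mm along the optical axis (not along the pixel's ray), 0 where there is no reading), "fovy" (degrees; the focal length in pixels is half the picture's height over the tangent of half this angle, whatever the lens; pixels are square), "cx", "cy" (the principal point, pixels), "k1" (the pictures are not rectified: a ray, as slopes to the right and down, at radius r is drawn at 1 + k1 r^2 times it, then the intrinsics apply), "eye" and "attitude" of the camera in the world; the wrist camera has in their place "mount" (4x4, takes a point from camera to tool coordinates, whose origin is the TCP and whose axes are the tool frame's). Camera axes: x right, y down, z forward; pixel columns grow to the right and rows downward; lengths in mm; the calibration is good to about 2 mm. A picture is of the moment at which its call begins: read the wrist's pose just before it.
A pose or a line that the arm cannot do raises bot.MotionError and nothing moves.
- bot.finish_job(): hands the job in, once; it reports no verdict.
The state is a dict: "clock": time; "joint_positions": joint angles; "qvel": joint speeds; "effort": joint torques, N m; "ee_pos": TCP position; "tool_rot": TCP orientation; "ft_force": force on the tool from outside, world axes, zero at the start; "moment": the same for the moment, N m; "grip_width": finger opening in mm.
Only numpy, scipy, OpenCV 4.12 (cv2) and the standard library are available. Lean on these libraries where they do the work, as an engineer would, in place of code of your own. Each camera call takes 0.05 s, during which the arm holds its last target. There are 200 camera calls.

## Working session

There is one attempt and no reset: what is moved stays moved. The work goes in short steps, each a Python script; the robot and the scene stay as the last script left them, time stands still between calls to the robot, and variables do not carry over. Pictures are saved under pics/ and viewed, about 12 in all and at most 16, crops included, and the job is handed in when it is done.

```bash
mkdir -p pics; cat > h.py <<'E'
import numpy as np, cv2
from rig import bot
from scipy.spatial.transform import Rotation as R
def rot(q): return R.from_quat([q[1],q[2],q[3],q[0]]).as_matrix()
def cam(name):
    st=bot.read_state(); c=bot.read_camera(name)
    if 'mount' in c:
        T=np.eye(4); T[:3,:3]=rot(st['tool_rot']); T[:3,3]=st['ee_pos']; T=T@np.array(c['mount'])
        c['R'],c['t']=T[:3,:3],T[:3,3]
    else:
        a=np.array(c['attitude']); c['R']=a if a.shape==(3,3) else rot(a); c['t']=np.array(c['eye'])
    c['f']=c['image'].shape[0]/2/np.tan(np.radians(c['fovy'])/2)
    return c
def slopes(c,uv):
    d=(np.atleast_2d(uv).astype(float)-[c['cx'],c['cy']])/c['f']; s=d.copy()
    for _ in range(20): s=d/(1+c['k1']*(s**2).sum(1,keepdims=True))
    return s
def onplane(c,uv,z):
    s=slopes(c,uv); r=np.c_[s,np.ones(len(s))]@c['R'].T
    return c['t']+r*((z-c['t'][2])/r[:,2])[:,None]
def cloud(c):
    h,w=c['depth'].shape; v,u=np.mgrid[:h,:w]
    s=slopes(c,np.c_[u.ravel(),v.ravel()]); d=c['depth'].reshape(-1,1)
    return (np.c_[s*d,d]@c['R'].T+c['t']).reshape(h,w,3)
def project(c,P):
    p=(np.atleast_2d(P)-c['t'])@c['R']; s=p[:,:2]/p[:,2:]
    return s*(1+c['k1']*(s**2).sum(1,keepdims=True))*c['f']+[c['cx'],c['cy']]
E
python3 - <<'E'
from h import *
for n in ['top','side','wrist']:
    c=cam(n); cv2.imwrite(f'pics/{n}0.png',c['image']); print(n,c['t'],c['fovy'],c['k1'],c['R'].round(2).tolist())
print(bot.read_state())
E
```

```text
top [ 277.68898761  -80.65478678 1315.75434543] 53.61316916619574 0.018912178039853005 [[-0.02, -0.99, 0.15], [-1.0, 0.02, -0.0], [0.0, -0.15, -0.99]]
side [ 170.97753635 -808.12168785  711.72233585] 55.63776427584236 -0.02529097752458678 [[0.92, -0.23, 0.31], [-0.38, -0.59, 0.71], [0.02, -0.78, -0.63]]
wrist [108.93697561 542.76162911 373.37932621] 61.487369101781155 -0.01274512859591527 [[0.32, 0.91, 0.27], [0.95, -0.31, -0.09], [-0.0, 0.29, -0.96]]
{'clock': 0.15, 'joint_positions': array([ 1.17540111e+00,  3.00353328e-01,  1.52145792e+00, -3.14336773e-08,
        1.32067896e+00, -6.65807422e-02]), 'qvel': array([-0.00058973, -0.00029963, -0.00242724,  0.00191215, -0.00242526,
        0.00173422]), 'effort': array([-8.58211497e-04, -5.43665779e+01, -3.61888504e+01, -1.28743714e-04,
        3.10746727e-03,  3.49215816e-05]), 'ee_pos': array([177.53617159, 520.385087  , 249.53801196]), 'tool_rot': array([-0.57492444,  0.57525858,  0.41115414, -0.41169373]), 'ft_force': array([ 0.13345131,  0.14557031, -0.18550973]), 'moment': array([ 0.05595405,  0.01694089, -0.03171987]), 'grip_width': 85.39892048741169}
```

View pics/top0.png

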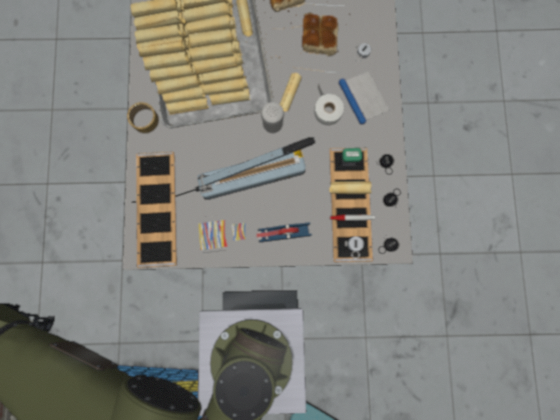

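View pics/side0.png

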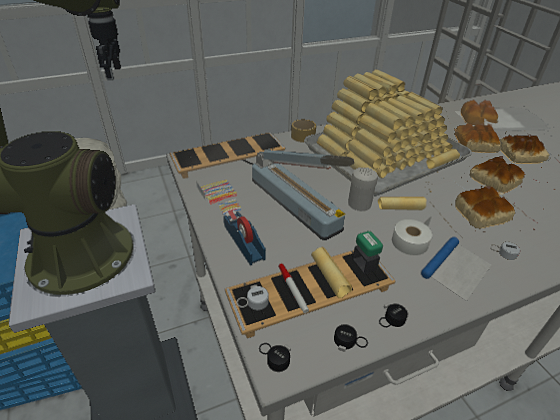

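Top view: the full rack is on the right at (350,205). Near to far it holds the counter (357,244), pen (352,217), wafer (350,187) and stamp (351,156). The empty rack is on the left at (156,208), with the sealer between them.

Look-alikes, with top-view pixels:
- **Counter:** three black ones at (387,160), (391,200), (391,244), and a light one loose at (363,50). The one meant is light grey and stands on the rack.
- **Wafer:** a loose roll at (291,91) and the tray pile.
- **Pen:** the red item at (284,232) and the blue pen at (352,100).

Next I'll fit both racks and take a closer look at each from the wrist.

```bash
cat >> h.py <<'E'
def rackfit(c,lo,hi,z=34):
    """wood contour -> board centre and axis on plane z; lo/hi world xy window"""
    hsv=cv2.cvtColor(c['image'],cv2.COLOR_BGR2HSV)
    m=cv2.inRange(hsv,(5,85,80),(22,255,255))
    ys,xs=np.nonzero(m); P=onplane(c,np.c_[xs,ys],z)[:,:2]
    k=((P>lo)&(P<hi)).all(1); m2=np.zeros_like(m); m2[ys[k],xs[k]]=255
    m2=cv2.morphologyEx(m2,cv2.MORPH_OPEN,np.ones((2,2)))
    ys,xs=np.nonzero(m2); P=onplane(c,np.c_[xs,ys],z)[:,:2]
    r=cv2.minAreaRect(P.astype(np.float32)); b=cv2.boxPoints(r)
    e=[b[1]-b[0],b[2]-b[1]]; ax=max(e,key=np.linalg.norm); ax=ax*np.sign(ax[0])
    return np.array(r[0]),np.arctan2(ax[1],ax[0]),sorted(r[1])
def qd(yaw):
    """tool pointing down (tool y... approach), jaw axis x at yaw in world"""
    x=np.array([np.cos(yaw),np.sin(yaw),0]); y=np.array([0,0,-1.]); 
    q=R.from_matrix(np.c_[x,y,np.cross(x,y)]).as_quat(); return [q[3],*q[:3]]
E
python3 - <<'E'
from h import *
c=cam('top')
print(onplane(c,[[156,208],[350,205]],34))
for z in(32,36):
  print('L',rackfit(c,(120,180),(560,400),z)); print('R',rackfit(c,(120,-400),(560,-180),z))
P=cloud(c)
for u,v in [(357,244),(352,217),(350,187),(351,156),(156,208),(156,180),(250,180),(300,145),(135,180)]: print(u,v,P[v,u].round(0))
st=bot.read_state(); M=rot(st['tool_rot']); print(M.round(2)); print(np.array(c.get('mount',0)))
w=cam('wrist'); print(np.array(w['mount']).round(2))
for x,y in[(330,-270),(330,270)]:
  for yaw in(0,np.pi/2,np.pi,-np.pi/2): print(x,y,round(yaw,2),bot.ik([x,y,320],qd(yaw)))
E
```

```text
[[ 466.7521677   289.68228412   34.        ]
 [ 463.42268459 -314.00065068   34.        ]]
L (array([426.06832886, 286.46929932]), np.float32(0.030362047), [116.54130554199219, 263.38507080078125])
R (array([ 426.38800049, -316.69421387]), np.float32(-0.021454869), [123.19147491455078, 259.5666809082031])
L (array([426.23846436, 285.34216309]), np.float32(0.030256791), [116.18315887451172, 263.81787109375])
R (array([ 425.92449951, -315.95788574]), np.float32(-0.021464562), [122.80736541748047, 258.75848388671875])
357 244 [ 340. -323.   66.]
352 217 [ 424. -315.   50.]
350 187 [ 514. -310.   70.]
351 156 [ 598. -308.  120.]
156 208 [467. 290.  32.]
156 180 [556. 292.  33.]
250 180 [ 278.  -81. 1316.]
300 145 [ 601. -151.  231.]
135 180 [565. 370.  -3.]
[[ 0.32 -0.   -0.95]
 [ 0.95 -0.    0.32]
 [-0.   -1.    0.  ]]
0
[[   1.      0.     -0.     -1.08]
 [   0.     -0.29    0.96 -123.88]
 [   0.     -0.96   -0.29   72.18]
 [   0.      0.      0.      1.  ]]
330 -270 0 [-7.71674177e-01 -3.18265587e-02  1.73380687e+00 -4.44089210e-16
  1.43961234e+00 -7.71674177e-01]
330 -270 1.57 [-7.71674177e-01 -3.18265587e-02  1.73380687e+00 -4.44089210e-16
  1.43961234e+00 -2.34247050e+00]
330 -270 3.14 [-7.71674177e-01 -3.18265587e-02  1.73380687e+00 -4.44089210e-16
  1.43961234e+00  2.36991848e+00]
330 -270 -1.57 [-7.71674177e-01 -3.18265587e-02  1.73380687e+00 -4.44089210e-16
  1.43961234e+00  7.99122150e-01]
330 270 0 [ 5.99784845e-01 -3.18265587e-02  1.73380687e+00 -4.44089210e-16
  1.43961234e+00  5.99784845e-01]
330 270 1.57 [ 5.99784845e-01 -3.18265587e-02  1.73380687e+00 -4.44089210e-16
  1.43961234e+00 -9.71011482e-01]
330 270 3.14 [ 5.99784845e-01 -3.18265587e-02  1.73380687e+00 -4.44089210e-16
  1.43961234e+00 -2.54180781e+00]
330 270 -1.57 [ 5.99784845e-01 -3.18265587e-02  1.73380687e+00 -4.44089210e-16
  1.43961234e+00  2.17058117e+00]
```

```bash
python3 - <<'E'
from h import *
c=cam('top')
for z in(32,): print('L',rackfit(c,(240,180),(700,400),z)); print('R',rackfit(c,(240,-400),(700,-180),z))
bot.move_to([470,290,320],qd(0)); w=cam('wrist'); cv2.imwrite('pics/wL.png',w['image'])
print(rackfit(w,(240,200),(700,380),32)); np.save('wL.npy',w,allow_pickle=True)
bot.move_to([470,-315,320],qd(0)); w=cam('wrist'); cv2.imwrite('pics/wR.png',w['image'])
print(rackfit(w,(240,-400),(700,-220),32)); np.save('wR.npy',w,allow_pickle=True)
print(bot.read_state()['clock'],bot.read_state()['joint_positions'])
E
```

```text
L (array([464.42462158, 287.54138184]), np.float32(0.030590659), [116.7530746459961, 340.153564453125])
R (array([ 465.40670776, -317.51574707]), np.float32(-0.02174716), [123.18307495117188, 337.652587890625])
(array([467.85836792, 288.04397583]), np.float32(0.03856009), [119.32911682128906, 358.69293212890625])
(array([ 469.8059082, -321.8505249]), np.float32(-0.021577206), [137.53517150878906, 357.4662170410156])
3.9833 [-6.53824732e-01  2.93177975e-01  1.36804742e+00  6.47053780e-05
  1.48028939e+00 -6.54923824e-01]
```

View pics/wR.png

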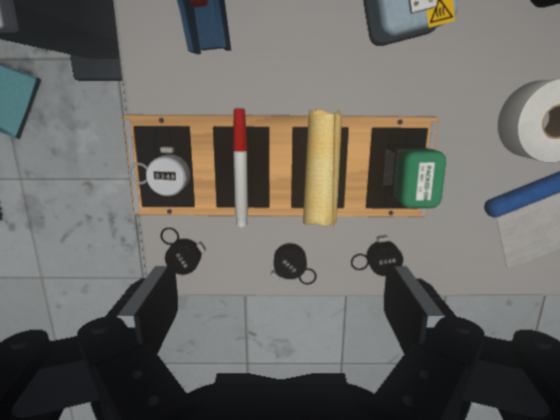

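View pics/wL.png

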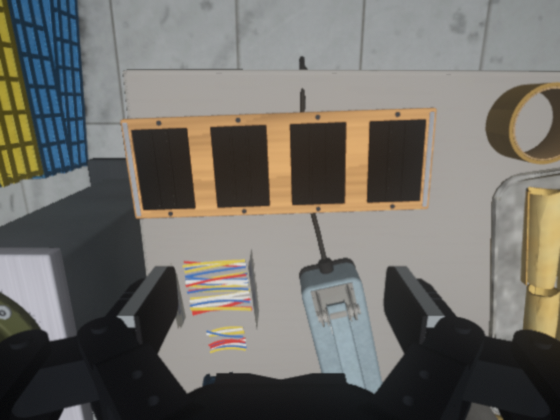

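The right wrist view confirms the set: light-grey counter (167,175) with its ring toward the robot and lever toward the sealer, red/white pen (240,168), wafer (322,168), green-capped stamp (420,178). The left view shows four empty pads at (164,168), (240,166), (318,163), (396,161).

```bash
python3 - <<'E'
from h import *
L=np.load('wL.npy',allow_pickle=True).item(); W=np.load('wR.npy',allow_pickle=True).item()
P=cloud(L)
print('depth pads z',[np.median(P[v-25:v+25,u-15:u+15,2]).round(1) for u,v in[(164,168),(240,166),(318,163),(396,161)]], 'wood', P[165,202].round(1),P[165,278].round(1),'table',P[235,420].round(1))
def blobs(c,m,z,amin,win):
    out=[]
    for k in cv2.findContours(m,cv2.RETR_EXTERNAL,cv2.CHAIN_APPROX_NONE)[0]:
        if cv2.contourArea(k)<amin: continue
        q=onplane(c,k[:,0],z)[:,:2].astype(np.float32); r=cv2.minAreaRect(q)
        if not(win[0]<r[0][0]<win[1] and win[2]<r[0][1]<win[3]): continue
        b=cv2.boxPoints(r); e=max([b[1]-b[0],b[2]-b[1]],key=np.linalg.norm)
        out.append((np.round(r[0],1),np.round(sorted(r[1]),1),round(float(np.arctan2(e[1],e[0])),3)))
    return out
g=cv2.cvtColor(L['image'],cv2.COLOR_BGR2GRAY); m=(g<60).astype(np.uint8)*255
m=cv2.morphologyEx(m,cv2.MORPH_OPEN,np.ones((5,5)))
for b in blobs(L,m,36,2000,(270,680,230,350)): print('pad',b)
hsv=cv2.cvtColor(W['image'],cv2.COLOR_BGR2HSV); win=(270,680,-400,-220)
P=cloud(W); H,S,V=cv2.split(hsv); wood=None
for n,m,z in [('stampcap',(H>60)&(H<95)&(S>80),118),('counter',(S<50)&(V>120),64),('wafer',(H>18)&(H<32)&(S>60)&(S<170),56),('pen',(((H<4)|(H>174))&(S>120))|((S<60)&(V>120)),46)]:
    reg=np.isin(np.arange(420*560).reshape(420,560),0)|((P[...,2]>(110 if n=='stampcap' else 43))&m)
    for b in blobs(W,cv2.morphologyEx(reg.astype(np.uint8)*255,cv2.MORPH_OPEN,np.ones((3,3))),z,250,win): print(n,b)
for n,(u,v) in dict(counter=(167,180),pen=(240,170),wafer=(322,168),stamp=(415,180)).items(): print(n,P[v,u].round(1))
E
```

```text
depth pads z [np.float64(38.6), np.float64(38.3), np.float64(38.2), np.float64(38.2)] wood [377.8 289.8  35.7] [466.5 289.8  34.6] table [ 6.577e+02  1.890e+02 -5.000e-01]
pad (array([332.8, 284. ]), array([62.4, 93.4]), -1.533)
pad (array([422.7, 287.5]), array([61.8, 93.2]), -1.532)
pad (array([512.8, 290.8]), array([61.7, 93.1]), -1.533)
pad (array([602.6, 294.3]), array([61.7, 93.2]), -1.534)
stampcap (array([ 603.9, -314.1]), array([40.3, 54.1]), -1.561)
counter (array([ 629.5, -327.7]), array([17.2, 42.9]), -1.555)
counter (array([ 344.1, -322.4]), array([41.9, 42. ]), 0.741)
counter (array([ 426.2, -338.2]), array([12.4, 84.5]), 1.566)
wafer (array([ 517.2, -317.2]), array([ 38.5, 126.9]), 1.548)
pen (array([ 637.1, -331.8]), array([18.3, 44.9]), -1.557)
pen (array([ 338.1, -326.2]), array([43.9, 44. ]), 0.741)
pen (array([ 424. , -342.7]), array([13. , 88.5]), 1.566)
pen (array([ 425. , -274.1]), array([14.6, 44.8]), 1.545)
counter [ 346.  -326.6   65.2]
pen [ 425.  -317.8   52.4]
wafer [ 514.6 -311.5   73.4]
stamp [ 596.9 -314.1  119.8]
```

```bash
cat >> h.py <<'E'
C=np.array([467.7,289.15]); YL=0.0383
def bay(x,dx=0):   # point on empty rack, world xy
    return C+(x+dx)*np.array([np.cos(YL),np.sin(YL)])
def transfer(xy,yawp,z,opn,force,dst,yawd,zup=320,opn2=None):
    zs=bot.read_state
    bot.move_to([*xy,zup],qd(yawp)); bot.move_gripper(opn)
    print('down hit',bot.servo_line([*xy,z+40],speed=250), bot.servo_line([*xy,z],speed=80,until_force=12), zs()['ee_pos'].round(1))
    bot.move_gripper(0,force); w=zs()['grip_width']
    bot.servo_line([*xy,z+30],speed=80); bot.servo_line([*xy,zup],speed=250)
    print('grip',w,zs()['grip_width'],'t',zs()['clock'])
    if zs()['grip_width']<10: print('MISSED'); return
    bot.move_to([*dst,zup],qd(yawd)); bot.servo_line([*dst,z+30],speed=250)
    hit=bot.servo_line([*dst,z-1],speed=30,until_force=5); print('place hit',hit,zs()['ee_pos'].round(1),zs()['ft_force'].round(1))
    bot.move_gripper(opn2 or opn); bot.dwell(.2)
    bot.servo_line([*dst,z+50],speed=100); bot.servo_line([*dst,zup],speed=300)
    print('done t',zs()['clock'])
E
python3 - <<'E'
from h import *
h=np.pi/2
print(bot.ik([604,-314,350],qd(h)),bot.ik([*bay(-135),350],qd(h)))
transfer((344,-317.4),h-.0216,62,80,40,bay(135,12),h+YL,opn2=70)
w=cam('wrist'); cv2.imwrite('pics/a.png',w['image'])
E
```

```text
[-5.33205691e-01  5.74160395e-01  9.08338616e-01 -4.44089210e-16
  1.65909364e+00 -2.10400202e+00] [ 6.22656289e-01 -1.89586245e-02  1.65327532e+00 -4.44089210e-16
  1.50727596e+00 -9.48140038e-01]
down hit False False [ 344.1 -317.5   62.3]
grip 52.283455507984215 52.173511983279425 t 9.3583
place hit True [614.5 294.7  62.8] [-1.1 -0.9  6.1]
done t 15.7083
```

View pics/a.png

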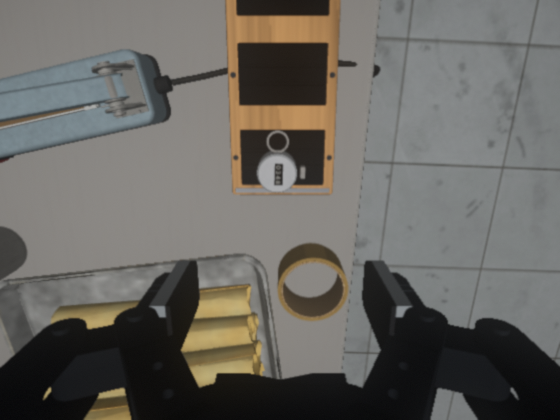

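The counter stands upright on the far pad, drum at (277,172) and ring at (277,141). Next are the pen and the wafer.

```bash
python3 - <<'E'
from h import *
transfer((424.6,-319),-.02,60,50,40,bay(45),YL,opn2=45)
transfer((516,-317.2),-.022,61,62,20,bay(-45),YL,opn2=56)
w=cam('wrist'); cv2.imwrite('pics/b.png',w['image'])
E
```

```text
down hit False False [ 424.7 -319.1   60.1]
grip 13.877018402614775 13.592048357413365 t 22.0667
place hit True [512.5 290.8  60.6] [-0.1 -0.9  5.3]
done t 28.35
down hit False False [ 516.1 -317.3   61. ]
grip 36.382203217933814 36.39760885567037 t 34.4417
place hit True [422.7 287.4  61.9] [0.4 0.6 3.9]
done t 40.625
```

View pics/b.png

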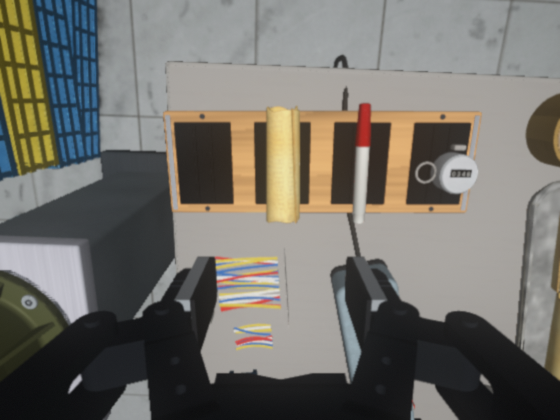

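Wafer (283,165), pen (361,163) and counter (457,173) all lie on their pads. Now the stamp.

```bash
python3 - <<'E'
from h import *
h=np.pi/2
transfer((604,-314.5),h-.0,107,80,50,bay(-135),h+YL,zup=350,opn2=75)
bot.move_to([470,289,320],qd(0)); w=cam('wrist'); cv2.imwrite('pics/c.png',w['image']); np.save('wE.npy',w,allow_pickle=True)
P=cloud(w); H,S,V=cv2.split(cv2.cvtColor(w['image'],cv2.COLOR_BGR2HSV)); Z=P[...,2]
near=(abs(P[...,0]-468)<200)&(abs(P[...,1]-289)<85)
Rm=np.array([[np.cos(YL),np.sin(YL)],[-np.sin(YL),np.cos(YL)]])
for n,m,z in [('stampcap',(H>60)&(H<95)&(S>80)&(Z>100),118),('drum',(S<50)&(V>120)&(Z>55)&(P[...,0]>570),64),('wafer',(H>18)&(H<32)&(S>60)&(S<170)&(Z>43),56),('pen',(Z>43)&(((H<4)|(H>174))&(S>120)|(S<60)&(V>100))&(abs(P[...,0]-512)<25),46)]:
    m=cv2.morphologyEx((m&near).astype(np.uint8),cv2.MORPH_OPEN,np.ones((3,3)))
    ys,xs=np.nonzero(m); q=onplane(w,np.c_[xs,ys],z)[:,:2]; q=(q-C)@Rm.T
    r=cv2.minAreaRect(q.astype(np.float32)); print(n,np.round(r[0],1),np.round(r[1],1),round(r[2],1), 'zmed',np.median(Z[m>0]))
E
```

```text
down hit False False [ 604.1 -314.6  107.1]
grip 53.77058075368055 53.697478980567006 t 46.7833
place hit True [332.7 283.9 107.9] [-0.5  0.4  6. ]
done t 53.0
stampcap [-130.     0.6] [44.1 55.9] 0.2 zmed 119.05117461534638
drum [149.3  -3.3] [47.  42.1] 61.2 zmed 64.67451131836626
wafer [ 120.7 -140.4] [118.5 541.3] 49.8 zmed 70.7467583271
pen [ 82.7 -79.6] [ 65.8 301.3] 25.5 zmed 52.38586927557088
```

View pics/c.png

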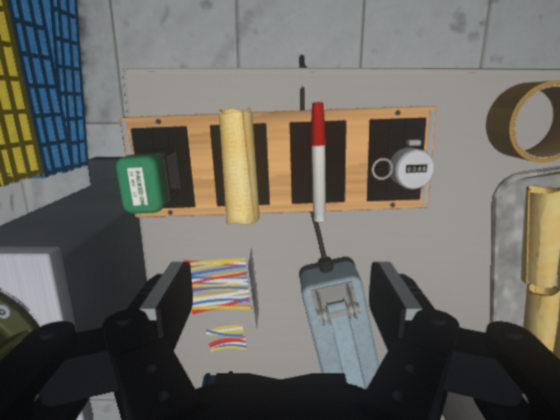

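Stamp (141,183), wafer (240,166), pen (318,162) and drum (412,168) are each on their own pad. The wafer and pen masks picked up other pixels, so I'll refit those on the largest contour.

```bash
python3 - <<'E'
from h import *
w=np.load('wE.npy',allow_pickle=True).item()
P=cloud(w); H,S,V=cv2.split(cv2.cvtColor(w['image'],cv2.COLOR_BGR2HSV)); Z=P[...,2]
Rm=np.array([[np.cos(YL),np.sin(YL)],[-np.sin(YL),np.cos(YL)]])
for n,x,z,lo in [('wafer',422.7,56,48),('pen',512.8,46,43)]:
    m=((abs(P[...,0]-x)<35)&(abs(P[...,1]-289)<85)&(Z>lo)&(Z<80)).astype(np.uint8)
    k=max(cv2.findContours(m,cv2.RETR_EXTERNAL,cv2.CHAIN_APPROX_NONE)[0],key=cv2.contourArea)
    q=(onplane(w,k[:,0],z)[:,:2]-C)@Rm.T
    r=cv2.minAreaRect(q.astype(np.float32)); print(n,np.round(r[0],1),np.round(r[1],1),round(r[2],1))
E
```

```text
wafer [-43.4   0.4] [129.   38.5] 89.3
pen [44.6  0. ] [136.   15.6] 90.0
```

```bash
python3 -c "
from h import *
print(bot.finish_job(), bot.read_state()['clock'])"
```

```text
the job is handed in; nothing more can be done
the job is handed in; nothing more can be done
```

I moved all four things from the right (full) rack to the left (empty) rack in reverse order and handed the job in. The last clock reading was 53 s, taken just after the stamp was set down.

The last wrist view showed each thing alone on its pad, with these positions in the empty rack's frame (mm):

| Thing | Measured x | Measured y | Bay middle x | Turned by |
|---|---|---|---|---|
| Stamp | about −130 | 0.6 | −135 | 0.2° |
| Wafer | −43.4 | 0.4 | −45 | 0.7° |
| Pen | 44.6 | 0.0 | 45 | under 0.1° |
| Counter | about 137 | about 2 | 135 | not measured |

- **Stamp:** the x value comes from the cap outline, which took in part of its side, so the true value is probably nearer −132.
- **Counter:** the position is worked out from the drum. The picture shows it face up with its ring along the row.
- **Failed check:** my first fits of the wafer and pen picked up other pixels and were discarded. The values above are from a refit on the same picture.

No descent to a grasp struck anything. Each placing stopped on light contact (4–6 N), within about 1 mm of the height at which the thing was gripped.

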